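# Pop the craft case open by the hidden catch in its front edge

### The arm

A 6-joint arm with a two-finger parallel gripper is mounted at the origin on the work surface. World frame = base frame: x ahead of the robot, y to its left, z up, the work surface at z = 0. Lengths are in m, angles in degrees, forces in N, time in s.
With the tool pointing down it reaches from about 0.325 to 1 m from the base axis. Payload 5.1 kg.
Tool frame: the origin (TCP) lies on the centre line of the jaws, within the pads' length; the fingertips stand 22 mm ahead of it and the grasp point (between the pads) lies 3 mm ahead of it (manip.nose_length is the distance from the TCP to the fingertips, in m); z points along the fingers, y is the direction in which the jaws open and shut (so a half turn about z gives the same grasp; the last joint's range is limited). The gripper opens to 85 mm and grips with 20 to 120 N. Pads are 22 mm wide; open, the fingers measure 114 mm over their backs; the gripper's body (76 mm by 85 mm) begins 54 mm behind the grasp point. The pads swing forward as they close: fully open they stand 13 mm farther back than shut.
Start: joints at [66.83, 7.093, 94.555, -0, 78.352, -4.733], TCP at [0.206, 0.617, 0.253] pointing down, gripper open.
Joint ranges: [-149.61, 149.61], [-58.7, 133.49], [1.44, 155.28], [-77.14, 257.14], [18.33, 153.61], [-166.67, 166.67]. Speed limits (degrees/s): [147.25, 147.25, 180, 180, 180, 180].

### API

Orientations are given as a 3x3 rotation matrix whose columns are the frame's x, y, z axes.
In Python, from plant import manip, read_camera gives the robot as it stands. The module is installed in compiled form; this text tells all that it offers.
- The arm moves only by the tool move_arm, never from a script. Its argument "rows" is a list that holds one entry, the list of rows, each a list of 6 numbers: the shift along the tool's x, y, z in mm, then the turn, a rotation vector about the tool's x, y, z in rad. A call has exactly 8 rows; each row shifts and turns the pose as measured when the row begins, along the tool's axes as they then stand; what a row does not reach is not made up. A row lasts 1/8 s, in which the tool goes at most 62.5 mm and 10.7 degrees, less where a joint would pass 70% of its speed; a pose out of reach is approached as far as the arm can. A call is refused whole if a number of a shift passes 62.5 or a number of a turn 0.188, either way. A call with a gripper value outside its range is refused whole. "grip" is the finger opening in mm, from 0 to 85.4, set as the call begins (left out, the last holds). The fingers move at their own pace and stop on an object; "grip_force" is the grip in N (left out, the last holds). Time passes only in rows, so rows that do not move let the fingers close, or fill a call up. It gives the time, the measured TCP pose, the force and the opening at its end, in the units of the state.
- manip.get_obs(): the state, without advancing time (a new reading comes with each control period).
- read_camera(name): name is "side" or "top" or "wrist"; returns a dict with "color" (480x640x3 uint8, blue, green, red), "fx", "fy", "cx", "cy" (pixels), "xyz" and "attitude" of the camera in the world. Camera axes: x right, y down, z forward; pixel columns grow to the right and rows downward; lengths in m; the calibration is good to about 2 mm. The wrist camera is an equidistant fisheye: a pixel r from the principal point sees the ray r / f radians off the axis. A picture is of the moment at which its call begins. There is no depth.
- manip.job_done(): hands the job in, once; it reports no verdict.
The state is a dict: "time": time; "qpos": joint angles; "qd": joint speeds; "tau": joint torques, N m; "eef_pos": TCP position; "ee_rot": TCP orientation; "ft_force": force on the tool from outside, world axes, zero at the start; "torque": the same for the moment, N m; "opening": opening from 0.0 (shut) to 1.0 (fully open).
Only numpy, scipy, OpenCV 4.12 (cv2) and the standard library are available. Lean on these libraries where they do the work, as an engineer would, in place of code of your own. Each camera call takes 0.05 s, during which the arm holds its last target. There are 200 camera calls.

### The job

Open the modelling-kit case for the class: put a fingertip on top of the case's front edge, on the corner cap at either end, sweep it along the edge until it drops into the hidden notch, and press the catch pad inside so that the lid springs up. Leave the lid standing up on its stay; pick nothing up, and do not disturb the figures, jars, phone and knife lying around.

Things in the scene. Friction and masses are not known exactly. Their poses are not given: they have to be found in the camera images.
- case: grey plastic case with aluminium edges, 260 mm front to back, 420 mm wide, 85 mm high; heavy, does not move. Origin: centre of its underside; x from its front to its back (hinge side), y along the front edge to its left-hand end seen from the front, z up. Front edge: a flat bar 34 mm deep, x = -130 to -96 mm, top 85 mm up, level with the lid. A folded handle stands 20 mm out of the front face, up to 47 mm high
- edge_left (a point): point on top of the front edge bar, 5 mm from its left-hand end (seen from the front) and 12 mm behind its front face; axes as the case. Small steps in the bar, 123 mm from each end, are under 1 mm high
- edge_right (a point): point on top of the front edge bar, 5 mm from its right-hand end and 12 mm behind its front face; axes as the case. The bar has one notch, at a different place each time but never within 130 mm of an end: 40 mm long along the edge, cut 22 mm into the bar from its front face, open to the front and the top
- edge_left_end: black corner cap, the last 50 mm of the front edge at the left-hand end; its top and axes as the case, whose origin it shares
- edge_right_end: black corner cap, the last 50 mm of the front edge at the right-hand end; its top and axes as the case, whose origin it shares
- edge_left_inner: aluminium piece of the front edge, from 80 to 123 mm from the left-hand end; its top and axes as the case, whose origin it shares
- edge_right_inner: aluminium piece of the front edge, from 80 to 123 mm from the right-hand end; its top and axes as the case, whose origin it shares
- catch (a joint): push pad of the lid catch, 38 x 21 mm, the floor of the notch, 12 mm below the top of the bar: 0 = up, 0.007 m = fully down. It moves straight down against a spring (about 2 N at first, 7 N fully down) and lets the lid go when 4 to 5 mm down; it springs back when let go
- lid (a joint): lid of the case, 225 mm front to back, hinged along the back: 0 = shut, grows as it opens, 0.6 rad = up on its stay. Once let go it rises by a weak spring (about 2 N at its front) and stays up; it will lean against a hand that is in its way and go on when the hand leaves
- octopus: yellow dried-clay octopus, 54 mm across, 41 mm high, on the blue mat in front of the case; origin under its centre
- pizza: yellow dried-clay pizza disc with red dots, 52 mm across, 10 mm high, on the blue mat; origin under its centre
- macaron: green and white dried-clay macaron, 46 mm across, 24 mm high, on the blue mat; origin under its centre
- pig: pink dried-clay pig face, 50 mm across, 19 mm high, on the blue mat; origin under its centre
- phone: black phone lying flat, 74 x 156 x 8 mm, to the left of the case; origin under its centre
- jar_a: teal clay jar with a white cap, 60 mm across, 52 mm high, to the right of the case; origin under its centre
- jar_b: pink clay jar with a white cap, 60 mm across, 52 mm high, to the right of the case; origin under its centre
- knife: pink plastic modelling knife lying flat, 155 mm long, 15 mm wide, 8 mm high, to the left of the case; origin under its handle half

How it is judged (in metres and radians):
On the way, in this order (a step that is already met when the one before it is completed fails the run):
1. a fingertip rests on one end (the corner cap) of the front edge ((contact force between the fingers and edge_left_end above 0.3 N or contact force between the fingers and edge_right_end above 0.3 N)), for 0.1 s.
2. swept inwards, the fingertip touches an inner piece of the front edge ((contact force between the fingers and edge_left_inner above 0.3 N or contact force between the fingers and edge_right_inner above 0.3 N)), for 0.04 s.
3. the catch pad in the notch is pressed down (value of joint catch above 0.0025 m), for 0.04 s.
4. the lid has sprung open (value of joint lid above 0.2 rad), for 0.1 s.
At the end, for the whole second after the job is handed in: the lid stands still, open by more than 0.5 rad; the catch pad is up again (within 2 mm); every figure, jar, phone and knife within 20 mm of where it was (value of joint lid above 0.5 rad and velocity of joint lid between -0.05 and 0.05 rad/s and value of joint catch below 0.002 m and distance of each of octopus, pizza, macaron, pig, phone, jar_a, jar_b, knife from where it was at the start of the episode below 0.02 m); the robot touches nothing.
It fails at once if a figure, jar, the phone or the knife is moved by more than 20 mm or lifted (distance of any of octopus, pizza, macaron, pig, phone, jar_a, jar_b, knife from where it was at the start of the episode above 0.02 m).
It also fails if it takes over 61 s, if anything falls off the work surface, if the arm or the gripper's body presses on something with over 40 N, if the wrist force passes 120 N, or if a joint passes its speed limit or range.

## Working session

There is one attempt and no reset: what is moved stays moved. The work goes in short steps, Python scripts to look and compute and a tool call to move; the robot and the scene stay as the last step left them, time stands still between calls to the robot, and variables do not carry over. Pictures are saved under pics/ and viewed, on a budget of 10 in all, crops included, one or two more only if the job needs it, and the job is handed in when it is done.

Besides the shell and the picture viewer there is one more tool, called after "Call:" as name(argument=value, ...), one argument or row to a line, values as JSON. move_arm: Moves the arm, as the interface text tells. Its arguments: {"type":"object","properties":{"rows":{"type":"array","items":{"type":"array","items":{"type":"array","items":{"type":"number"}}}},"grip":{"type":"number"},"grip_force":{"type":"number"}},"required":["rows"]}

```bash
mkdir -p pics; cat > h.py <<'E'
import numpy as np, cv2
from plant import manip, read_camera
def snap(n,f):
    c=read_camera(n); cv2.imwrite('pics/'+f,c['color']); return c
def ray(c,u,v):
    d=np.array(c['attitude'])@np.array([(u-c['cx'])/c['fx'],(v-c['cy'])/c['fy'],1]); return np.array(c['xyz']),d
def atz(c,u,v,z):
    o,d=ray(c,u,v); return o+d*(z-o[2])/d[2]
E
python3 - <<'E'
from h import *
import pickle
c={n:snap(n,n+'0.png') for n in('top','side')}
pickle.dump(c,open('c.pkl','wb'))
for n in c: print(n,c[n]['xyz'],c[n]['attitude'],c[n]['fx'],c[n]['cx'],c[n]['cy'])
o=manip.get_obs();print(o['time'],o['eef_pos'],o['ee_rot'],o['opening'],manip.nose_length)
E
```

```text
top [ 0.46851068 -0.015643    1.09433217] [[ 0.01866565 -0.99296437  0.1169331 ]
 [-0.9998116  -0.01791437  0.00747263]
 [-0.00532527 -0.11705055 -0.99311168]] 435.6460302621519 316.13007109719103 243.11006047796616
side [-0.15026175 -1.01856787  0.82627578] [[ 0.81808462 -0.30173519  0.48958495]
 [-0.57501104 -0.41436539  0.70545278]
 [-0.00999287 -0.85863683 -0.51248702]] 506.9073522927679 315.5183744408999 232.13779985672545
0.1 [0.20539957 0.61613002 0.25214621] [[-9.48659609e-01  3.16297895e-01 -7.66315244e-04]
 [ 3.16298785e-01  9.48657900e-01 -1.80770030e-03]
 [ 1.55199211e-04 -1.95727684e-03 -9.99998072e-01]] 1.0009735174548136 0.022
```

View pics/top0.png

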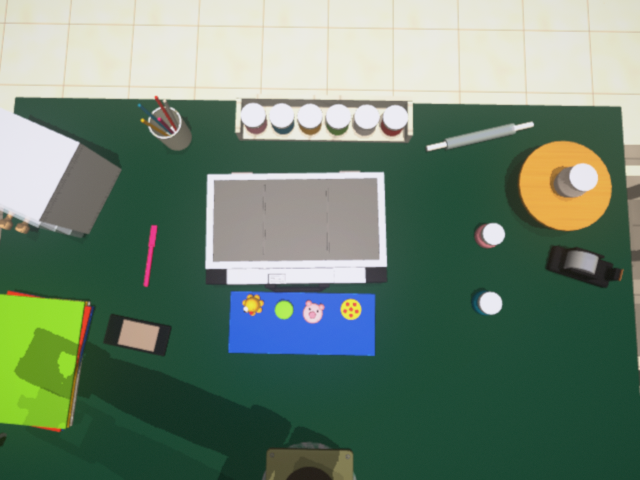

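View pics/side0.png

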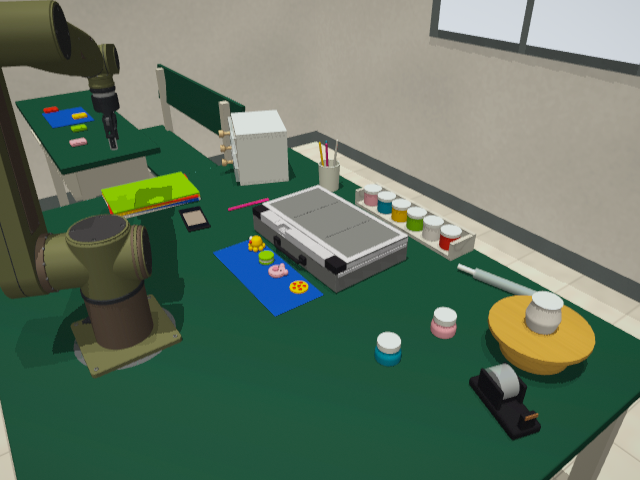

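The top view shows the case with its front towards the robot. The corner caps are at about (216,276) and (376,274), and there is a possible notch outline near (277,278). I'll enlarge that area.

```bash
python3 - <<'E'
from h import *
i=cv2.imread('pics/top0.png')[245:325,196:396]
cv2.imwrite('pics/crop.png',cv2.resize(i,None,fx=4,fy=4,interpolation=cv2.INTER_CUBIC))
E
```

```text
(no output)
```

View pics/crop.png

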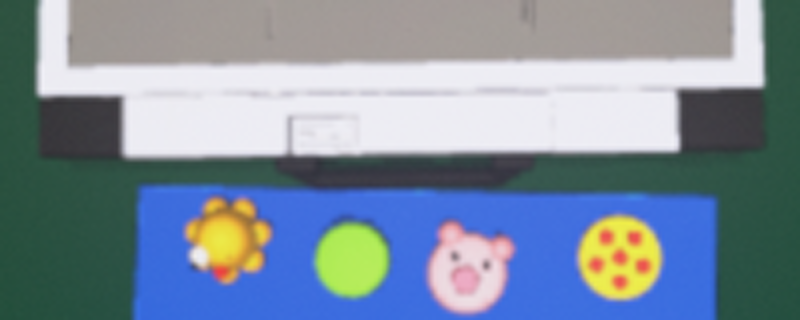

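The crop shows the bar's front corners at about (40,157) and (765,151). The notch spans columns 289–357 and rows 115–155, left of centre. Next I compute the poses.

```bash
python3 - <<'E'
from h import *
import pickle
c=pickle.load(open('c.pkl','rb'));t=c['top']
P=lambda u,v,z=.085:atz(t,(u+.5)/4-.5+196,(v+.5)/4-.5+245,z)
FL,FR,BL,BR=P(40,157),P(765,151),P(38,96),P(764,89)
y=(FL-FR)[:2];w=np.hypot(*y);y/=w;x=np.array([y[1],-y[0]])
mid=(FL+FR)[:2]/2
print('w',w,'x',x,'y',y,'FL',FL,'FR',FR,'mid',mid,'depth',(BL-FL)[:2]@x,(BR-FR)[:2]@x)
for u,v in[(289,115),(357,115),(289,155),(357,155)]:
  for z in(.085,.073):
    p=P(u,v,z)[:2]-mid; print(u,v,z,p@x,p@y)
yaw=np.degrees(np.arctan2(x[1],x[0]));print('yaw',yaw)
# side check: reproject of corners FL, FR
s=c['side']
for p in(FL,FR,np.r_[mid,.085]):
  q=np.array(s['attitude']).T@(p-s['xyz']);print(q[:2]/q[2]*s['fx']+[s['cx'],s['cy']])
# objects
for n,u,v,z in[('oct',229,238,.02),('mac',352,258,.024),('pig',467,272,.019),('piz',620,257,.01)]: print(n,P(u,v,z))
i=cv2.imread('pics/side0.png')[185:285,240:380]
cv2.imwrite('pics/scrop.png',cv2.resize(i,None,fx=5,fy=5,interpolation=cv2.INTER_CUBIC))
E
```

```text
w 0.41851966104424265 x [0.99964165 0.02676874] y [-0.02676874  0.99964165] FL [0.48792118 0.24547569 0.085     ] FR [ 0.49912443 -0.172894    0.085     ] mid [0.4935228  0.03629085] depth 0.03525463991132304 0.03576502655040091
289 115 0.085 0.023029338736148416 0.06546158680449957
289 115 0.073 0.02361692764998113 0.06684912534645165
357 115 0.085 0.0227001333020095 0.02608642870965932
357 115 0.073 0.023283808276196846 0.0270058340547499
289 155 0.085 -3.490045002710629e-05 0.06534931842763397
289 155 0.073 0.00027847658642345867 0.06673552220531563
357 155 0.085 -0.00035844856525562587 0.026079603770775464
357 155 0.073 -4.891820830674515e-05 0.026998927973831
yaw 1.5339191707338409
[252.36739617 206.58495366]
[336.03442507 267.43238407]
[289.99127976 233.94718546]
oct [0.4420468  0.14425516 0.02      ]
mac [0.43151395 0.06841727 0.024     ]
pig [ 0.42421891 -0.00157935  0.019     ]
piz [ 0.43474721 -0.09542125  0.01      ]
```

View pics/scrop.png

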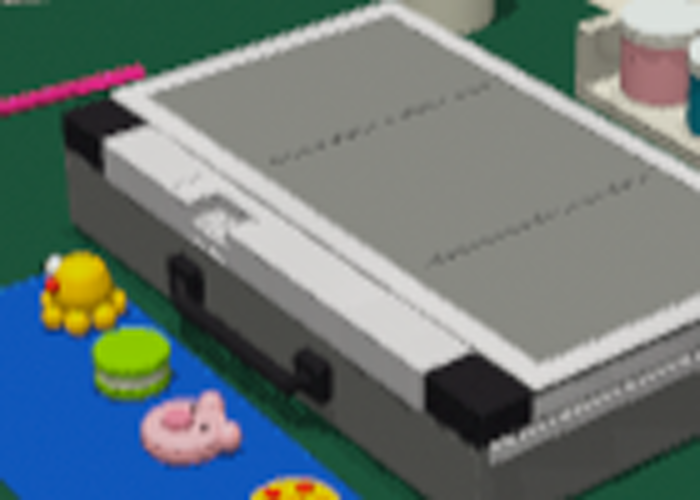

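The side crop confirms the notch, at about (220,212) in the crop and left of centre. In the case frame it runs y ≈ +26 to +65 mm. I'll start from the left cap with the fingers shut and the jaw axis along the edge.

Call:
move_arm(
  rows=[
    [[-48,-34,0,0,0,0],[-48,-34,0,0,0,0],[-48,-34,0,0,0,0],[-48,-34,0,0,0,0],[-48,-34,0,0,0,0],[-48,-34,0,0,0,0],[-48,-34,0,0,0,0],[-48,-34,0,0,0,0]],
  ],
  grip=0,
)

```text
time: 1.1
eef_pos: [0.4885, 0.2276, 0.2484]
ee_rot: [[-0.951, 0.308, -0.004], [0.308, 0.951, -0.005], [0.002, -0.006, -1.0]]
ft_force: [1.0, 1.2, 0.2]
opening: -0.004
```

Call:
move_arm(
  rows=[
    [[0,0,0,0,0,-0.116],[0,0,0,0,0,-0.116],[0,0,0,0,0,-0.116],[0,0,20,0,0,0],[0,0,20,0,0,0],[0,0,20,0,0,0],[0,0,20,0,0,0],[0,0,0,0,0,0]],
  ],
)

```text
time: 2.1
eef_pos: [0.4861, 0.221, 0.1564]
ee_rot: [[-0.999, -0.028, -0.015], [-0.028, 1.0, -0.009], [0.015, -0.009, -1.0]]
ft_force: [0.4, 0.1, 0.1]
opening: 0.002
```

```bash
cat >> h.py <<'E'
X=np.array([.99964,.02677]);Y=np.array([-.02677,.99964]);MID=np.array([.49352,.03629])
def st():
    o=manip.get_obs();p=np.array(o['eef_pos']);R=np.array(o['ee_rot']);d=p[:2]-MID
    print('t',o['time'],'case xf,y',1e3*d@X,1e3*d@Y,'tip z',1e3*(p[2]-.022),'F',np.round(o['ft_force'],1),'open',o['opening'])
    print('yaw err',np.degrees(np.arctan2(R[1,1],R[0,1])-np.arctan2(Y[1],Y[0])),'zt',R[:,2].round(4))
    return o
E
python3 -c "
from h import *
st()"
```

```text
t 2.1 case xf,y -2.4422552864018776 184.86316307769022 tip z 134.4231610216799 F [0.4 0.1 0.1] open 0.0021716180560029893
yaw err 0.07721175731019368 zt [-0.0146 -0.0095 -0.9998]
```

Call:
move_arm(
  rows=[
    [[-4,1,10,-0.009,-0.015,0],[-4,1,10,0,0,0],[0,0,8,0,0,0],[0,0,0,0,0,0],[0,0,0,0,0,0],[0,0,0,0,0,0],[0,0,0,0,0,0],[0,0,0,0,0,0]],
  ],
)

```text
time: 3.1
eef_pos: [0.4958, 0.2239, 0.1285]
ee_rot: [[-1.0, -0.026, 0.005], [-0.026, 1.0, 0.002], [-0.005, 0.002, -1.0]]
ft_force: [-1.1, -0.3, -0.5]
opening: -0.001
```

```bash
python3 -c "
from h import *
st()"
```

```text
t 3.1 case xf,y 7.271641164036568 187.46746171536296 tip z 106.53992032381696 F [-1.1 -0.3 -0.5] open -0.000582050240000858
yaw err -0.01602368293128216 zt [ 0.005   0.0019 -1.    ]
```

Call:
move_arm(
  rows=[
    [[1.5,0,9,0.002,0.005,0],[0,0,6,0,0,0],[0,0,2,0,0,0],[0,0,2,0,0,0],[0,0,2,0,0,0],[0,0,2,0,0,0],[0,0,2,0,0,0],[0,0,2,0,0,0]],
  ],
)

```text
time: 4.1
eef_pos: [0.4941, 0.2239, 0.1076]
ee_rot: [[-1.0, -0.027, -0.005], [-0.027, 1.0, -0.002], [0.005, -0.002, -1.0]]
ft_force: [-5.9, -3.1, 10.2]
opening: 0.002
```

```bash
python3 -c "
from h import *
st()"
```

```text
t 4.1 case xf,y 5.601162349601711 187.4942708764851 tip z 85.60942401770133 F [-5.9 -3.1 10.2] open 0.001938853606196517
yaw err 0.012482443901166611 zt [-0.005  -0.0025 -1.    ]
```

Contact on the cap is about 10 N. I'll sweep inwards while pressing lightly.

Call:
move_arm(
  rows=[
    [[0,-10,1,0,0,0],[0,-10,1,0,0,0],[0,-10,1,0,0,0],[0,-10,1,0,0,0],[0,-10,1,0,0,0],[0,-10,1,0,0,0],[0,-10,1,0,0,0],[0,-10,1,0,0,0]],
  ],
)

```text
time: 5.1
eef_pos: [0.5029, 0.1444, 0.1077]
ee_rot: [[-1.0, -0.024, 0.012], [-0.024, 1.0, 0.012], [-0.012, 0.011, -1.0]]
ft_force: [-1.1, 3.0, 5.3]
opening: -0.003
```

```bash
python3 -c "
from h import *
st()"
```

```text
t 5.1 case xf,y 12.234872864626782 107.86404634451175 tip z 85.65566636541985 F [-1.1  3.   5.3] open -0.003091886512673694
yaw err -0.1587292873244806 zt [ 0.0117  0.0117 -0.9999]
```

Call:
move_arm(
  rows=[
    [[2,0,1,0.006,0.006,0],[2,0,1,0.006,0.006,0],[2,-2,1,0,0,0],[1,-4,1,0,0,0],[0,-6,1,0,0,0],[0,-8,1,0,0,0],[0,-8,1,0,0,0],[0,-5,1,0,0,0]],
  ],
)

```text
time: 6.1
eef_pos: [0.5017, 0.1154, 0.107]
ee_rot: [[-1.0, -0.022, 0.012], [-0.022, 1.0, 0.012], [-0.012, 0.012, -1.0]]
ft_force: [-1.2, 4.6, 8.1]
opening: 0.001
```

```bash
python3 -c "
from h import *
st()"
```

```text
t 6.1 case xf,y 10.315490075444224 78.82926276826818 tip z 85.03952238626673 F [-1.2  4.6  8.1] open 0.0006342630832259122
yaw err -0.28270922622176803 zt [ 0.012   0.0123 -0.9999]
```

Call:
move_arm(
  rows=[
    [[2,0,0.5,0.012,0.012,-0.005],[2,0,0.5,0.005,0.005,0],[2,-1,0.5,0.005,0.005,0],[2,-3,0.5,0.003,0.003,0],[1,-4,0.7,0.003,0.003,0],[1,-4,0.7,0.003,0.003,0],[1,-4,0.7,0.003,0.003,0],[1,-4,0.7,0.003,0.003,0]],
  ],
)

```text
time: 7.1
eef_pos: [0.4933, 0.0999, 0.107]
ee_rot: [[-1.0, -0.027, -0.016], [-0.026, 1.0, -0.016], [0.017, -0.016, -1.0]]
ft_force: [1.8, 4.5, 6.8]
opening: 0.001
```

```bash
python3 -c "
from h import *
st()"
```

```text
t 7.1 case xf,y 1.469513113389172 63.58210201569846 tip z 84.98394911722895 F [1.8 4.5 6.8] open 0.0009446827795472685
yaw err -0.0006146256366042079 zt [-0.0163 -0.016  -0.9997]
```

Call:
move_arm(
  rows=[
    [[-2,-1,0.5,-0.012,-0.012,0],[-2,-3,0.5,-0.004,-0.004,0],[0,-3,0.7,0,0,0],[0,-3,0.7,0,0,0],[0,-2.5,0.7,0,0,0],[0,-2.5,0.7,0,0,0],[0,-2,0.7,0,0,0],[0,-1,0.7,0,0,0]],
  ],
)

```text
time: 8.1
eef_pos: [0.4893, 0.0825, 0.0969]
ee_rot: [[-0.999, -0.027, -0.024], [-0.028, 1.0, 0.002], [0.023, 0.003, -1.0]]
ft_force: [0.2, -0.1, -0.1]
opening: -0.002
```

```bash
python3 -c "
from h import *
st()"
```

```text
t 8.1 case xf,y -2.957881718941513 46.3140796120382 tip z 74.94645280655088 F [ 0.2 -0.1 -0.1] open -0.002042477989551807
yaw err 0.04182792387664163 zt [-0.0235  0.0022 -0.9997]
```

The finger dropped into the notch at y = 46.3 mm with no contact force. I'll re-centre and level it in free space.

Call:
move_arm(
  rows=[
    [[-3,0,-0.5,0.002,-0.023,0],[-3,0,0,0,0,0],[-1.5,0,0,0,0,0],[0,0,0,0,0,0],[0,0,0,0,0,0],[0,0,0,0,0,0],[0,0,0,0,0,0],[0,0,0,0,0,0]],
  ],
)

```text
time: 9.1
eef_pos: [0.4976, 0.0829, 0.0977]
ee_rot: [[-1.0, -0.028, 0.002], [-0.028, 1.0, 0.001], [-0.002, 0.001, -1.0]]
ft_force: [-0.1, 0.8, -0.8]
opening: 0.006
```

```bash
python3 -c "
from h import *
st()"
```

```text
t 9.1 case xf,y 5.362576328602534 46.43971098775562 tip z 75.7254446939365 F [-0.1  0.8 -0.8] open 0.005593752976001443
yaw err 0.0530492266645368 zt [ 1.7e-03  8.0e-04 -1.0e+00]
```

Call:
move_arm(
  rows=[
    [[0,0,2,0,0,0],[0,0,2,0,0,0],[0,0,2,0,0,0],[0,0,2,0,0,0],[0,0,2,0,0,0],[0,0,2,0,0,0],[0,0,2,0,0,0],[0,0,2,0,0,0]],
  ],
)

```text
time: 10.1
eef_pos: [0.498, 0.0829, 0.0879]
ee_rot: [[-1.0, -0.028, -0.003], [-0.028, 1.0, 0.0], [0.003, 0.0, -1.0]]
ft_force: [-9.1, -0.6, 14.8]
opening: -0.004
```

```bash
python3 -c "
from h import *
st();snap('side','s1.png')
i=cv2.imread('pics/s1.png')[100:300,180:440];cv2.imwrite('pics/s1c.png',cv2.resize(i,None,fx=3,fy=3))"
```

```text
t 10.1 case xf,y 5.709484050092421 46.47834844049832 tip z 65.91855368061536 F [-9.1 -0.6 14.8] open -0.00428286886262583
yaw err 0.08581157402296755 zt [-0.0028  0.     -1.    ]
```

View pics/s1c.png

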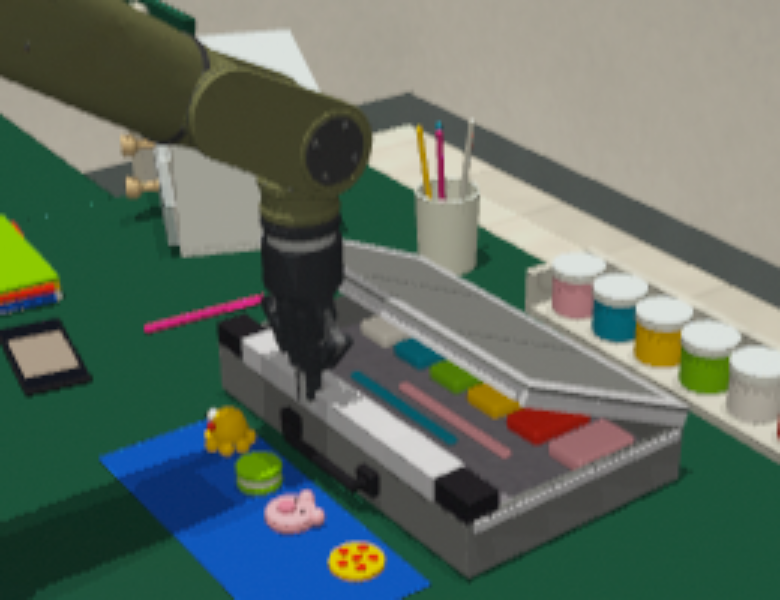

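The lid has been let go and is leaning at the gripper body, seen at about (345,290) in the picture. I'll retreat up and forward, away from it.

Call:
move_arm(
  rows=[
    [[1,0,-6,0,0,0],[2,0,-8,0,0,0],[6,0,-8,0,0,0],[12,0,-8,0,0,0],[15,0,-8,0,0,0],[15,0,-10,0,0,0],[20,0,-15,0,0,0],[20,0,-20,0,0,0]],
  ],
)

```text
time: 11.15
eef_pos: [0.4019, 0.08, 0.1712]
ee_rot: [[-1.0, -0.028, -0.008], [-0.028, 1.0, -0.0], [0.008, 0.0, -1.0]]
ft_force: [-0.4, -0.5, 0.7]
opening: -0.001
```

Call:
move_arm(
  rows=[
    [[10,0,-20,0,0,0],[10,0,-20,0,0,0],[0,0,-15,0,0,0],[0,0,0,0,0,0],[0,0,0,0,0,0],[0,0,0,0,0,0],[0,0,0,0,0,0],[0,0,0,0,0,0]],
  ],
)

```text
time: 12.15
eef_pos: [0.379, 0.0794, 0.2253]
ee_rot: [[-1.0, -0.028, -0.012], [-0.028, 1.0, -0.0], [0.012, -0.0, -1.0]]
ft_force: [0.3, -0.8, -0.0]
opening: 0.0
```

```bash
python3 -c "
from h import *
st();snap('side','s2.png')
i=cv2.imread('pics/s2.png')[100:300,180:440];cv2.imwrite('pics/s2c.png',cv2.resize(i,None,fx=3,fy=3))"
```

```text
t 12.15 case xf,y -113.34844988085102 46.13280850595644 tip z 203.25259252931613 F [ 0.3 -0.8 -0. ] open 0.00019252239882867374
yaw err 0.07746735659487725 zt [-1.170e-02 -4.000e-04 -9.999e-01]
```

View pics/s2c.png

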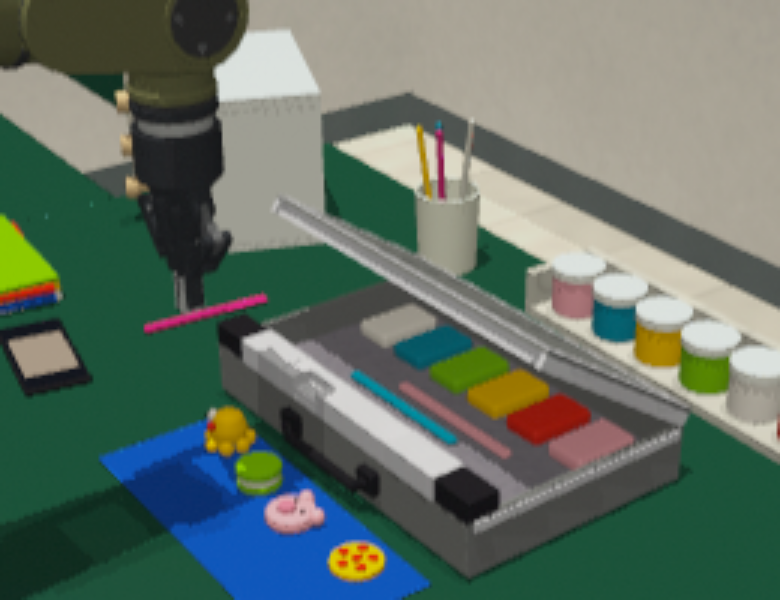

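The lid now stands clear of the hand, with its front corners at about (280,203) and (540,360). The pad looks up and the objects look untouched. I'll check the lid angle and stillness after another second.

Call:
move_arm(
  rows=[
    [[0,0,0,0,0,0],[0,0,0,0,0,0],[0,0,0,0,0,0],[0,0,0,0,0,0],[0,0,0,0,0,0],[0,0,0,0,0,0],[0,0,0,0,0,0],[0,0,0,0,0,0]],
  ],
)

```text
time: 13.2
eef_pos: [0.379, 0.0794, 0.2253]
ee_rot: [[-1.0, -0.028, -0.011], [-0.028, 1.0, -0.0], [0.012, -0.0, -1.0]]
ft_force: [-0.8, -0.3, 0.6]
opening: 0.003
```

```bash
python3 - <<'E'
from h import *
st();s=snap('side','s3.png')
a=cv2.imread('pics/s2.png').astype(int);b=cv2.imread('pics/s3.png').astype(int);z=cv2.imread('pics/side0.png').astype(int)
print('lid region diff s2-s3',(abs(a-b).max(2)>25)[160:250,265:420].sum())
# figures' regions vs. start (side px boxes)
for n,(u0,v0,u1,v1) in dict(jars=(370,300,460,370),mac_pig_piz=(256,245,312,296),phone=(175,205,215,232),oct=(245,232,268,252)).items():
  print(n,(abs(z-b).max(2)>40)[v0:v1,u0:u1].sum())
for th in(.4,.5,.6):
  for yy in(.205,-.205):
    p2=MID+X*(.26-.225*np.cos(th))+Y*yy; p=np.r_[p2,.085+.225*np.sin(th)]
    q=np.array(s['attitude']).T@(p-s['xyz']);uv=q[:2]/q[2]*s['fx']+[s['cx'],s['cy']];print(th,((uv-[180,100])*3).round())
E
```

```text
t 13.2 case xf,y -113.31666886626041 46.126305938287786 tip z 203.32986656128827 F [-0.8 -0.3  0.6] open 0.0031561769585988805
yaw err 0.07776636409534944 zt [-1.150e-02 -4.000e-04 -9.999e-01]
lid region diff s2-s3 0
jars 0
mac_pig_piz 226
phone 0
oct 109
0.4 [257. 231.]
0.4 [515. 392.]
0.5 [264. 211.]
0.5 [525. 368.]
0.6 [273. 190.]
0.6 [536. 344.]
```

```bash
python3 -c "
from plant import manip
print(manip.job_done())"
```

```text
the job is handed in; nothing more can be done
None
```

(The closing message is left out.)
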